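# Crack a walnut in the feeder corner

## Robot

A 7-joint arm with a two-finger parallel gripper is mounted at the origin on the work surface. World frame = base frame: x ahead of the robot, y to its left, z up, the work surface at z = 0. Lengths are in m, angles in rad, forces in N, time in s.
With the tool pointing down it reaches from about 0.4 to 0.85 m from the base axis. Payload 4.5 kg.
Tool frame: the origin (TCP) lies at the very end of the fingers, on their centre line; the grasp point (between the pads) lies 19 mm behind it; z points along the fingers, y is the direction in which the jaws open and shut (so a half turn about z gives the same grasp; the last joint's range is limited). The gripper opens to 85 mm and grips with 20 to 120 N. Pads are 22 mm wide; open, the fingers measure 114 mm over their backs; the gripper's body (76 mm by 85 mm) begins 54 mm behind the grasp point. The pads swing forward as they close: fully open they stand 13 mm farther back than shut.
Start: joints at [0.034, 0.689, -0.195, 1.565, 0.157, 0.902, -0.215], TCP at [0.625, 0, 0.21] pointing down, gripper open.
Joint ranges: [-3.01, 3.01], [-0.46, 2.08], [-1.47, 1.51], [0.13, 2.56], [-1, 4.14], [0.04, 2.09], [-2.66, 2.66]. Speed limits (rad/s): [2.57, 2.57, 3.14, 3.14, 3.14, 3.14, 3.14].

## Interface

Orientations are given as a unit quaternion [w, x, y, z].
In Python, from cell import monitor, capture, manip gives the robot as it stands.
- The arm moves only by the shell command python3 -m crank 'ROWS' [FORCE]. ROWS is JSON, a list of rows, each a list of 3 entries, a list of its own where there are three numbers: the turn, a rotation vector about the tool's x, y, z in rad, then the shift along the tool's x, y, z in cm, then the gripper command: -1 is fully open, 1 is shut, values between are in proportion. In form: [[[rx, ry, rz], [x, y, z], hand], ...]. A call has exactly 10 rows; each row is the pose to reach, as a shift and turn from the pose measured when the call began, along the tool's axes at that moment; what a row does not reach only later rows make up. A row lasts 1/12 s, in which the tool goes at most 41.7 mm and 7.16 degrees, less where a joint would pass 70% of its speed; a pose out of reach is approached as far as the arm can. A call with a gripper value outside its range is refused whole. The fingers move at their own pace and stop on an object; FORCE is the grip in N (left out, the last holds). Time passes only in rows, so rows that repeat a pose let the fingers close, or fill a call up. It gives the time, the measured TCP pose, the force and the opening at its end, in the units of the state.
- monitor.read_state(): the state, without advancing time (a new reading comes with each control period).
- capture(name): name is "scene" or "side" or "wrist"; returns a dict with "color" (384x512x3 uint8, red, green, blue), "range_z" (384x512 float32, m along the optical axis (not along the pixel's ray), 0 where there is no reading), "vfov" (degrees; the focal length in pixels is half the picture's height over the tangent of half this angle, whatever the lens; pixels are square), "cx", "cy" (the principal point, pixels), "D" ([k1, k2, p1, p2, k3] as OpenCV has them; the pictures are not rectified), "origin" and "orientation" of the camera in the world. Camera axes: x right, y down, z forward; pixel columns grow to the right and rows downward; lengths in m; the calibration is good to about 2 mm. A picture is of the moment at which its call begins.
- manip.job_done(): hands the job in, once; it reports no verdict.
The state is a dict: "time_s": time; "joint_pos": joint angles; "joint_velocities": joint speeds; "tau": joint torques, N m; "tcp_pos": TCP position; "tcp_rot": TCP orientation; "wrist_force": force on the tool from outside, world axes, zero at the start; "moment": the same for the moment, N m; "grip_width": finger opening in m.
Only numpy, scipy, OpenCV 4.12 (cv2) and the standard library are available. Lean on these libraries where they do the work, as an engineer would, in place of code of your own. Each camera call takes 0.05 s, during which the arm holds its last target.

## Task

Draw the loaded nutcracker out from under the feeder rack, lay it flat in the free half of the white tray without dropping it, and let go. Then take it across its two handles and squeeze until the walnut's shell gives, but stop there so that the kernel is not mashed; let go and leave the nutcracker lying in the tray. Leave the other things where they are.

Things in the scene. Friction and masses are not known exactly. Their poses are not given: they have to be found in the camera images.
- cracker_head (a point): Centre of the nutcracker's hinge end: a steel block 42 long (x) x 30 wide (y) x 30 high; this point is 15 above the underside. The nutcracker lies flat, 188 long, about 220 g. Axes: x from the hinge end along the handles, y across, z up. The upright pivot is 9 towards +x. The block and some 30 of the handles stick out in front of the rack; the outer 100 of the handles lie under its deck.
- cracker_grip (a point): On the nutcracker's centre line between the rubber-covered halves of its handles, 131 along +x from cracker_head, 12 above the underside; same axes. Two straight bars 10 wide, 20 high, one on each side (y), run from 6 to 158 past the pivot, rubber from 87 on. Here they measure 45 to 66 over their outer faces, differing with nut size and play; each outer face is 20 to 33 from this point.
- nut (a point): Centre of the walnut, 28 mm, between the bars 34 past the pivot. Squeezed at cracker_grip: 0 to 8 mm of slack play (under 1 N), then resistance climbs over 3 mm to a peak near 10 N on each handle and falls away; 5 to 6 mm past the play the shell gives, and a handle jumps in about 7 mm by itself, slack. Squeezing on, 13 mm past the play, mashes the kernel (mm counted over both handles).
- shell (a joint): Angle (rad) by which the handle on the -y side has closed on the nut, free play not counted: about -0.02 with the nut whole, jumps to about 0.075 when the shell gives (cracked from 0.05) and stays there; above 0.09 the kernel is mashed. 0.01 is about 1.2 mm at cracker_grip. Readings are noisy, about 0.01.
- work_spot (a point): Middle of the free half of the white tray, on its inner floor (4 mm above the bench). Axes are the tray's: y along its 500 mm length towards the free end, x across its 270 mm width. The free half reaches 130 either way along x and 125 towards +y; bystanders stand from about 180 towards -y on. The rim is 18 above the bench, 4 thick.
- rack: Galvanised rack, fixed, 200 deep (x) x 420 long (y), origin at the centre of its foot. The open bay faces local -x (front 100 from the origin): deck underside 62 above the bench, top 70; side plates 206 either way along y. Four upright clear tube feeders, radius 37, to 355 high, stand on the deck in a row along y at x = +30.
- canister: Closed yellow tin canister, bystander in the tray. Origin at the centre of its underside; radius 43, height 120.
- cup: Steel measuring cup with a flat handle, bystander in the tray. Origin under its centre; radius 37, height 60.
- dustpan: Bamboo dustpan, bystander lying in the tray. Origin under the middle of its 120 x 130 pan.
- feedercap: Spare dark steel cap of a tube feeder (a low cone, radius 37, height 32), bystander on the bench. Origin under its centre.
- jar: Glass jar with a lid, bystander. Origin under its centre; radius 35, height 110.
- brush: Hand brush about 200 long lying on the bench, bystander. Origin at the middle of its underside.
Things that resemble listed ones, but are neither listed nor needed, are in the scene too. What is shaped like the part that bears cracker_head but red is not meant.

How it is judged:
By the outcome, as a careful person would: the job done as asked, in the order asked, and still so for the second after the job is handed in, with the robot touching nothing.
It also fails if it takes over 67 s, if anything falls off the work surface, if the arm or the gripper's body presses on something with over 40 N, if the wrist force passes 120 N, or if a joint passes its speed limit or range.

## Working session

There is one attempt and no reset: what is moved stays moved. The work goes in short steps, Python scripts to look and compute and a shell command to move; the robot and the scene stay as the last step left them, time stands still between calls to the robot, and variables do not carry over. Pictures are saved under pics/ and viewed, and the job is handed in when it is done.

```bash
ls; mkdir -p pics
cat > h.py <<'E'
import numpy as np,cv2,pickle
from scipy.spatial.transform import Rotation as R
from cell import monitor,capture,manip
def snap(n,tag):
    c=capture(n); pickle.dump(c,open(f'{tag}.pkl','wb'))
    cv2.imwrite(f'pics/{tag}.png',cv2.cvtColor(c['color'],cv2.COLOR_RGB2BGR)); return c
def K(c):
    f=c['color'].shape[0]/2/np.tan(np.radians(c['vfov'])/2)
    return np.array([[f,0,c['cx']],[0,f,c['cy']],[0,0,1.]])
def rot(q): return R.from_quat([q[1],q[2],q[3],q[0]])
def ray(c,u,v):
    p=cv2.undistortPoints(np.array([[[u,v]]],float),K(c),np.array(c['D'],float))[0,0]
    return np.array([p[0],p[1],1.])
def px(c,u,v,z=None):
    d=ray(c,u,v); M=rot(c['orientation']); o=np.array(c['origin'])
    if z is None: return o+M.apply(d*c['range_z'][int(v),int(u)])
    w=M.apply(d); return o+w*(z-o[2])/w[2]
def cloud(c):
    H,W=c['range_z'].shape; uu,vv=np.meshgrid(np.arange(W),np.arange(H))
    p=cv2.undistortPoints(np.stack([uu,vv],-1).reshape(-1,1,2).astype(float),K(c),np.array(c['D'],float))[:,0]
    d=np.c_[p,np.ones(len(p))]*c['range_z'].reshape(-1,1)
    P=np.array(c['origin'])+rot(c['orientation']).apply(d); P[c['range_z'].ravel()==0]=np.nan
    return P.reshape(H,W,3)
def proj(c,P):
    p=rot(c['orientation']).inv().apply(np.atleast_2d(P)-np.array(c['origin']))
    return cv2.projectPoints(p,np.zeros(3),np.zeros(3),K(c),np.array(c['D'],float))[0][:,0]
E
python3 - <<'E'
from h import *
for n in ['scene','side','wrist']:
    c=snap(n,n+'0'); print(n,c['vfov'],c['cx'],c['cy'],c['D'],c['origin'],c['orientation'])
print(monitor.read_state())
E
```

```text
pics
scene 57.22310170945966 251.386388946928 190.3105206179635 [-0.07818763  0.          0.          0.          0.        ] [1.38648663 0.10873873 1.12498173] [-0.24066912  0.70436446  0.62847798 -0.22575321]
side 48.85762238985556 258.5886735840935 190.36752769151073 [-0.14838618  0.          0.          0.          0.        ] [-0.38302448  0.73674092  1.13738906] [ 0.17998574 -0.45110834  0.81162712 -0.32460408]
wrist 63.26985119931016 258.9539515511372 188.3065537669663 [-0.04155315  0.          0.          0.          0.        ] [0.62467411 0.06693688 0.37400694] [ 1.35610034e-01  9.90761449e-01  5.85074115e-04 -1.15226119e-03]
{'time_s': 0.15, 'joint_pos': array([ 0.03379657,  0.6897674 , -0.19451687,  1.56609196,  0.15727662,
        0.90248564, -0.21509347]), 'joint_velocities': array([ 4.81512017e-04, -3.05327732e-03,  1.50499096e-04, -4.20516104e-03,
        1.29029553e-03,  9.80952317e-04,  1.78147105e-05]), 'tau': array([-6.29315091e-04, -5.39936972e+01, -1.26815826e+00, -1.58719003e+01,
        9.24438267e-03,  6.49630194e-03,  1.79077297e-06]), 'tcp_pos': array([ 6.24489101e-01, -3.52608692e-05,  2.09786453e-01]), 'tcp_rot': array([-4.50465881e-04,  7.07088559e-01,  7.07124673e-01, -5.13763976e-04]), 'wrist_force': array([-0.93636631, -0.37798574,  0.25835827]), 'moment': array([ 0.00069523,  0.01101388, -0.00144141]), 'grip_width': 0.08560016955948258}
```

View pics/scene0.png

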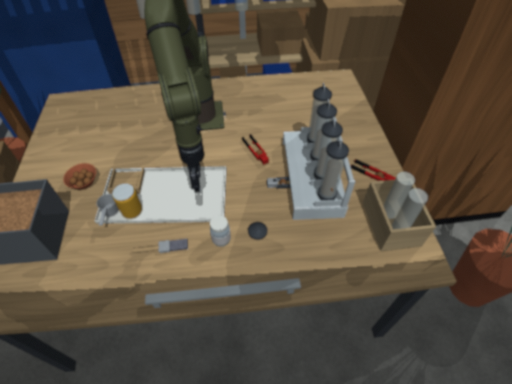

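View pics/side0.png

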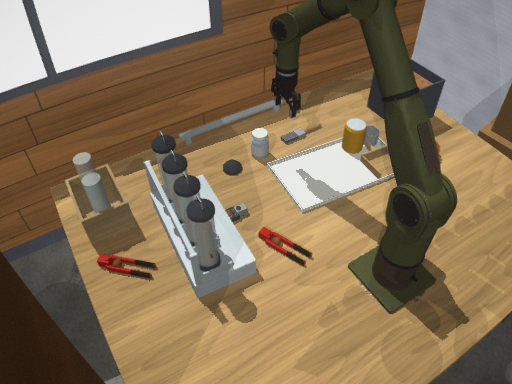

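View pics/wrist0.png

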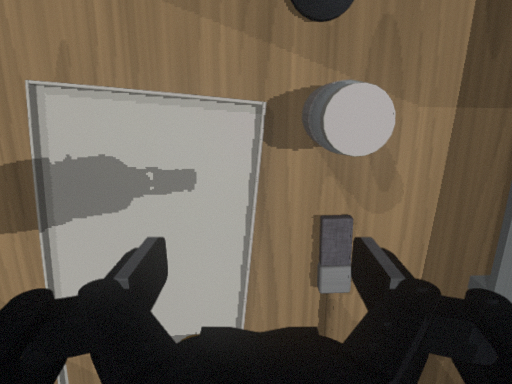

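Run:
```python
from h import *
a=cv2.imread('pics/scene0.png')[140:230,180:360]; b=cv2.imread('pics/side0.png')[130:300,140:260]
cv2.imwrite('pics/a.png',cv2.resize(a,None,fx=4.4,fy=4.4,interpolation=2)); cv2.imwrite('pics/b.png',cv2.resize(b,None,fx=3.5,fy=3.5,interpolation=2))
for n in ['scene0','side0']:
    c=pickle.load(open(n+'.pkl','rb')); P=cloud(c)
    print(n, np.nanmedian(P[...,2]))
c=pickle.load(open('scene0.pkl','rb'))
for u,v in [(268,183),(272,183),(278,183),(284,182),(227,168),(224,220),(110,168),(100,222),(257,230),(220,230)]: print(u,v,px(c,u,v).round(3), px(c,u,v,0.018).round(3))
```

```text
scene0 0.0008400167409132742
side0 0.0012493485321721787
268 183 [0.487 0.257 0.029] [0.479 0.258 0.018]
272 183 [0.489 0.273 0.029] [0.481 0.275 0.018]
278 183 [0.47  0.302 0.001] [0.483 0.299 0.018]
284 182 [0.488 0.322 0.027] [0.481 0.324 0.018]
227 168 [0.365 0.097 0.006] [0.376 0.097 0.018]
224 220 [0.7   0.072 0.11 ] [0.638 0.069 0.018]
110 168 [ 0.293 -0.417 -0.001] [ 0.312 -0.408  0.018]
100 222 [ 0.623 -0.387  0.06 ] [ 0.593 -0.407  0.018]
257 230 [0.707 0.186 0.033] [0.697 0.187 0.018]
220 230 [0.738 0.056 0.107] [0.681 0.051 0.018]
```

View pics/a.png

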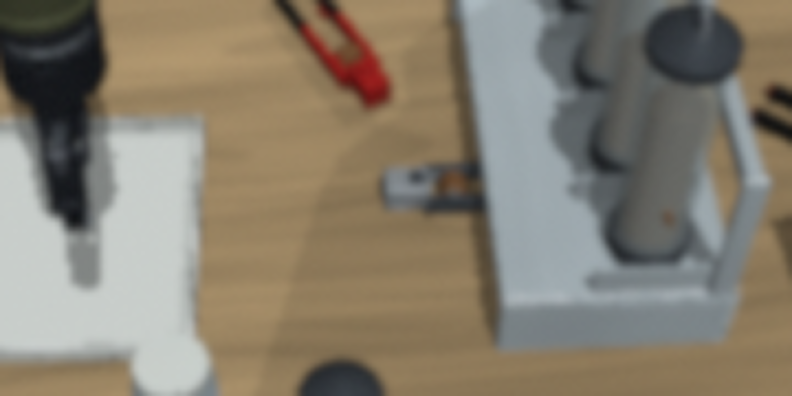

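View pics/b.png

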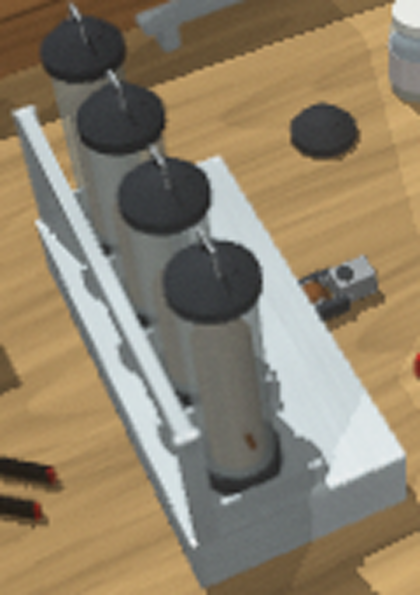

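The nutcracker sticks out of the rack in the scene view at about (268–284, 183), with the head near (0.487, 0.265). It points along world +y, and the red look-alikes lie elsewhere. Next I'll move over it for a close look.

```bash
python3 -m crank '[[[0,0,0],[3,-2.2,0],-1],[[0,0,0],[6,-4.4,0],-1],[[0,0,0],[9,-6.6,0],-1],[[0,0,0],[12,-8.8,0],-1],[[0,0,0],[15,-11,0],-1],[[0,0,0],[17,-12.5,0],-1],[[0,0,0],[19,-13.8,0],-1],[[0,0,0],[19,-13.8,0],-1],[[0,0,0],[19,-13.8,0],-1],[[0,0,0],[19,-13.8,0],-1]]' 80
python3 - <<'E'
from h import *
c=snap('wrist','w1'); s=snap('scene','s1')
E
```

```text
time_s: 0.98
tcp_pos: [0.4869, 0.189, 0.2098]
tcp_rot: [-0.0, 0.707, 0.707, -0.001]
wrist_force: [-1.0, -1.5, 0.7]
grip_width: 0.0854
```

View pics/w1.png

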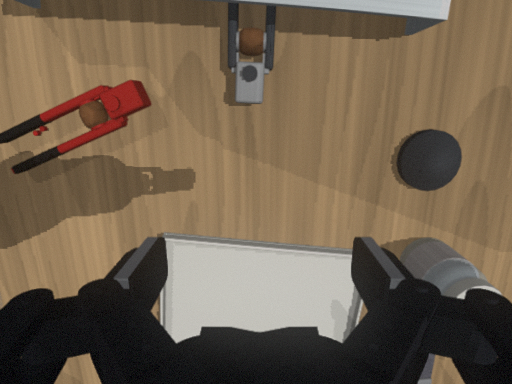

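View pics/s1.png

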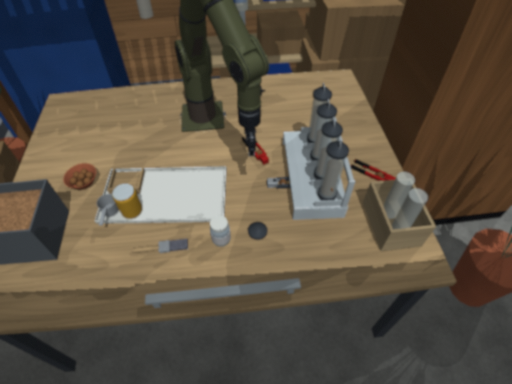

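Run:
```python
from h import *
a=cv2.imread('pics/w1.png')[0:130,180:320]; cv2.imwrite('pics/w1a.png',cv2.resize(a,None,fx=4.5,fy=4.5,interpolation=2))
a=cv2.imread('pics/s1.png')[150:235,85:240]; cv2.imwrite('pics/s1a.png',cv2.resize(a,None,fx=5,fy=5,interpolation=2))
c=pickle.load(open('w1.pkl','rb'));P=cloud(c)
m=np.zeros((384,512),bool); m[40:115,225:280]=1
q=P[m&(P[...,2]>.024)&(P[...,2]<.036)]
print(len(q),q.min(0),q.max(0))
import cv2
for u,v in [(236,103),(263,103),(237,63),(264,66),(150,100),(240,0),(256,3)]: print(u,v,px(c,u,v,.03).round(4),px(c,u,v).round(4))
for u,v in [(166,236),(357,252)]: print(px(c,u,v,.018))
```

```text
1333 [0.45700021 0.25445209 0.02400662] [0.49904757 0.31804176 0.03596389]
236 103 [0.462  0.2545 0.03  ] [4.598e-01 2.543e-01 4.000e-04]
263 103 [0.4909 0.2545 0.03  ] [0.4912 0.2543 0.001 ]
237 63 [0.4638 0.2948 0.03  ] [0.4638 0.2948 0.0303]
264 66 [0.4918 0.2918 0.03  ] [0.4919 0.2927 0.0218]
150 100 [0.3698 0.258  0.03  ] [3.596e-01 2.582e-01 2.000e-04]
240 0 [0.4677 0.3543 0.03  ] [0.47   0.3424 0.0717]
256 3 [0.4836 0.3515 0.03  ] [0.484  0.3416 0.0657]
[0.37063583 0.09467463 0.018     ]
[0.61061719 0.07284407 0.018     ]
```

View pics/w1a.png

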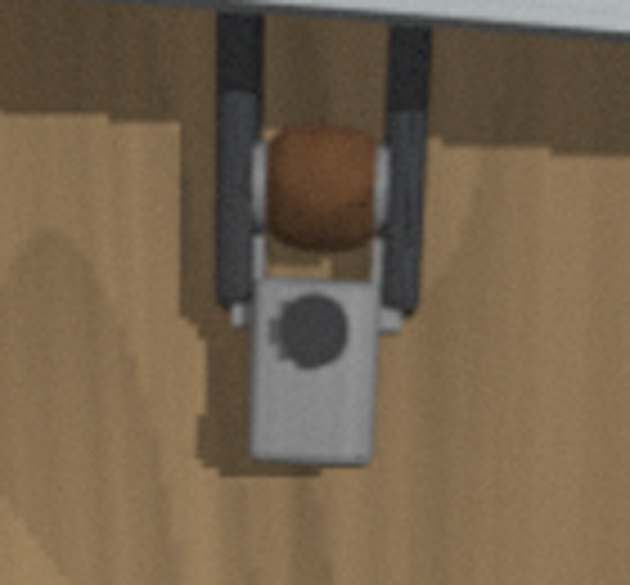

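View pics/s1a.png

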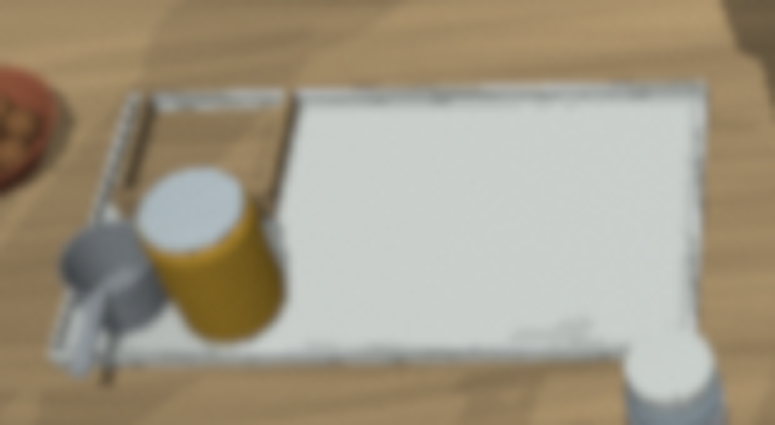

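The head block's top corners are at about (236,103), (262,103), (237,63) and (265,63) in the wrist view. That puts its centre at (0.4775, 0.2745), with the axis turned 3.2° from +y towards +x. The tray is turned 5.2° the same way, with its near corner at (0.371, 0.095).

```bash
python3 -m crank '[[[0,0,0.02],[3,-0.3,2],-1],[[0,0,0.04],[6,-0.6,4.5],-1],[[0,0,0.056],[8.5,-0.9,7.5],-1],[[0,0,0.056],[8.6,-0.95,11],-1],[[0,0,0.056],[8.6,-0.95,14],-1],[[0,0,0.056],[8.6,-0.95,16],-1],[[0,0,0.056],[8.6,-0.95,17],-1],[[0,0,0.056],[8.6,-0.95,17],-1],[[0,0,0.056],[8.6,-0.95,17],-1],[[0,0,0.056],[8.6,-0.95,17],-1]]' 80
python3 - <<'E'
from h import *
c=snap('wrist','w2')
E
```

```text
time_s: 1.92
tcp_pos: [0.4792, 0.2744, 0.041]
tcp_rot: [0.0, 0.728, 0.686, 0.0]
wrist_force: [-1.4, -0.1, 0.3]
grip_width: 0.0855
```

View pics/w2.png

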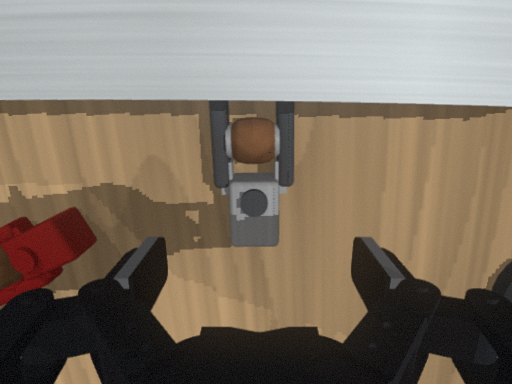

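Block centred between the jaws and square to them (u≈254 against a jaw centre of about 258). Now descend and grip.

```bash
python3 -m crank '[[[0,0,0],[0,-0.1,2],-1],[[0,0,0],[0,-0.1,3.5],-1],[[0,0,0],[0,-0.1,3.9],-1],[[0,0,0],[0,-0.1,3.9],-1],[[0,0,0],[0,-0.1,3.9],0.2],[[0,0,0],[0,-0.1,3.9],1],[[0,0,0],[0,-0.1,3.9],1],[[0,0,0],[0,-0.1,3.9],1],[[0,0,0],[0,-0.1,3.9],1],[[0,0,0],[0,-0.1,3.9],1]]' 80
```

```text
time_s: 2.8
tcp_pos: [0.4784, 0.2746, 0.0031]
tcp_rot: [0.0, 0.728, 0.686, 0.001]
wrist_force: [-1.7, -1.1, 6.1]
grip_width: 0.0273
```

```bash
python3 -m crank '[[[0,0,0],[0,0,0],1],[[0,0,0],[0,0,0],1],[[0,0,0],[0,0,-0.3],1],[[0,0,0],[0,0,-0.6],1],[[0,0,0],[0,0,-0.9],1],[[0,0,0],[0,0,-1.2],1],[[0,0,0],[0,0,-1.2],1],[[0,0,0],[0,0,-1.2],1],[[0,0,0],[0,0,-1.2],1],[[0,0,0],[0,0,-1.2],1]]' 80
python3 - <<'E'
from h import *
c=snap('wrist','w3')
c=snap('side','d3')
a=cv2.imread('pics/d3.png')[130:300,140:300]; cv2.imwrite('pics/d3a.png',cv2.resize(a,None,fx=3.5,fy=3.5,interpolation=2))
E
```

```text
time_s: 3.63
tcp_pos: [0.4782, 0.2746, 0.015]
tcp_rot: [0.0, 0.728, 0.686, 0.001]
wrist_force: [0.3, 0.0, -2.7]
grip_width: 0.0267
```

View pics/w3.png

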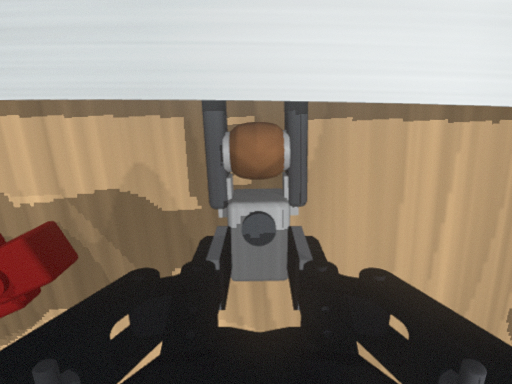

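View pics/d3a.png

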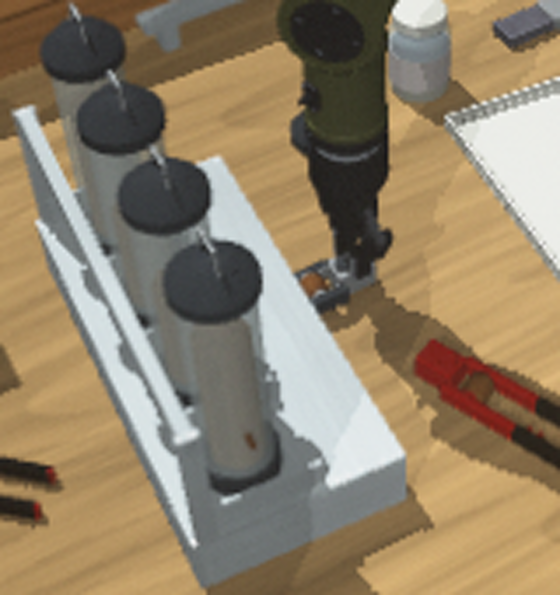

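It's held and hanging level; the wrist reads about 2.7 N, near the cracker's weight. Drawing it out.

```bash
python3 -m crank '[[[0,0,0],[-1,0,0],1],[[0,0,0],[-2.5,0,0],1],[[0,0,0],[-4.5,0,0],1],[[0,0,0],[-6.5,0,0],1],[[0,0,0],[-8.5,0,0],1],[[0,0,0],[-10.5,0,0],1],[[0,0,0],[-12,0,0],1],[[0,0,0],[-12.5,0,-0.8],1],[[0,0,0],[-12.5,0,-2],1],[[0,0,0],[-12.5,0,-3],1]]' 80
python3 - <<'E'
from h import *
c=snap('wrist','w4'); s=snap('side','d4')
E
```

```text
time_s: 4.57
tcp_pos: [0.4706, 0.1486, 0.0458]
tcp_rot: [0.0, 0.728, 0.685, 0.001]
wrist_force: [0.3, 0.7, -2.3]
grip_width: 0.0272
```

View pics/w4.png

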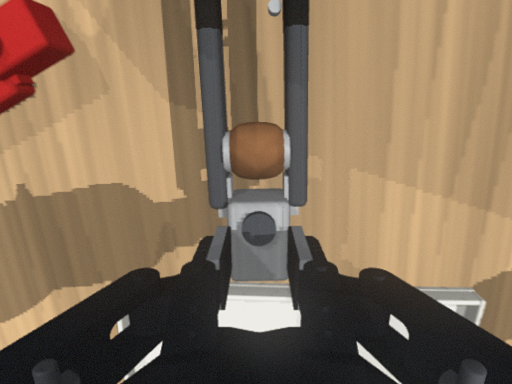

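View pics/d4.png

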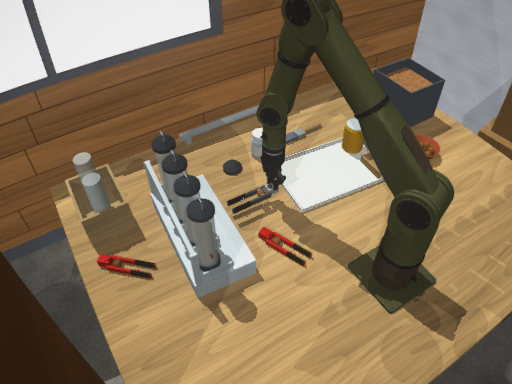

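```bash
python3 -m crank '[[[0,0,0],[-1.5,0.2,-0.5],1],[[0,0,0],[-4,0.5,-0.5],1],[[0,0,0.01],[-7.5,1,-0.5],1],[[0,0,0.02],[-11,1.5,-0.5],1],[[0,0,0.03],[-14.5,2,-0.5],1],[[0,0,0.035],[-18,2.5,-0.5],1],[[0,0,0.035],[-21.5,3,-0.5],1],[[0,0,0.035],[-24.5,3.3,-0.5],1],[[0,0,0.035],[-25.9,3.3,-0.5],1],[[0,0,0.035],[-25.9,3.3,-0.5],1]]' 80
python3 - <<'E'
from h import *
c=snap('wrist','w5'); s=snap('scene','s5'); d=snap('side','d5')
E
```

```text
time_s: 5.5
tcp_pos: [0.4888, -0.1156, 0.051]
tcp_rot: [0.002, 0.742, 0.67, 0.001]
wrist_force: [-0.0, -0.2, -1.9]
grip_width: 0.0269
```

View pics/w5.png

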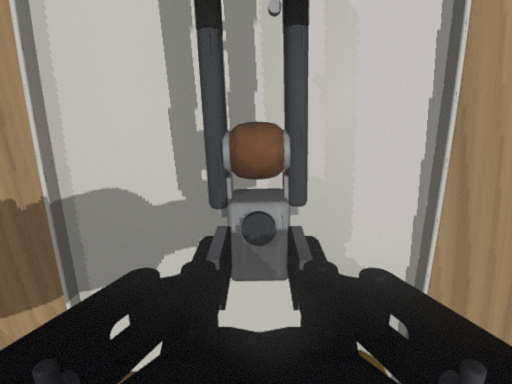

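View pics/s5.png

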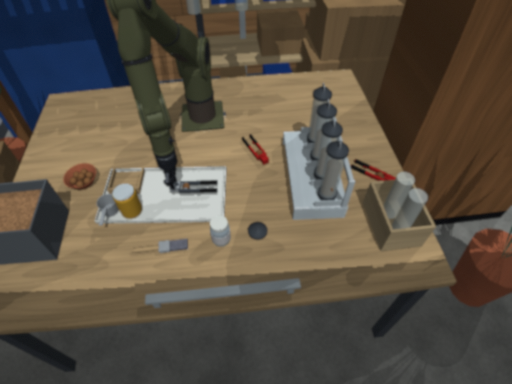

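```bash
python3 -m crank '[[[0,0,0],[0.2,0,0.6],1],[[0,0,0],[0.4,0,1.5],1],[[0,0,0],[0.5,0,2.4],1],[[0,0,0],[0.5,0,3.2],1],[[0,0,0],[0.5,0,3.8],1],[[0,0,0],[0.5,0,4.1],1],[[0,0,0],[0.5,0,4.25],1],[[0,0,0],[0.5,0,4.3],1],[[0,0,0],[0.5,0,4.35],1],[[0,0,0],[0.5,0,4.35],1]]' 80
python3 - <<'E'
from h import *
d=snap('side','d6')
a=d['color'][120:230,230:400]; cv2.imwrite('pics/d6a.png',cv2.cvtColor(cv2.resize(a,None,fx=4.5,fy=4.5,interpolation=2),4))
E
```

```text
time_s: 6.48
tcp_pos: [0.4906, -0.1037, 0.0078]
tcp_rot: [0.001, 0.739, 0.673, 0.003]
wrist_force: [-0.8, 0.7, -1.9]
grip_width: 0.0271
```

View pics/d6a.png

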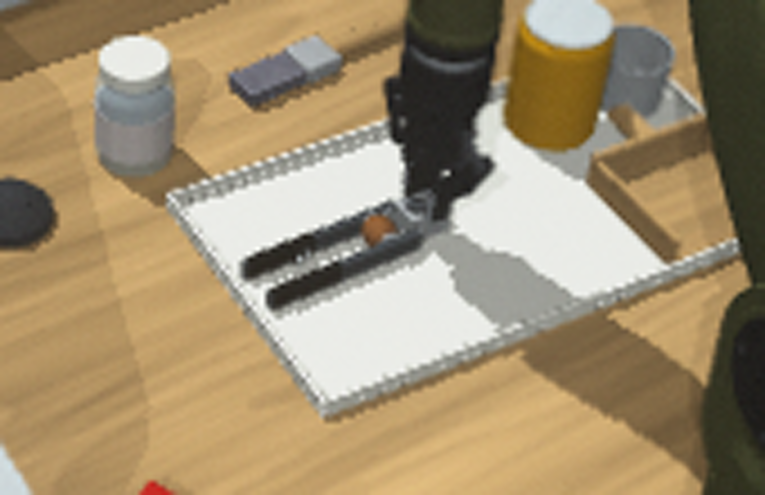

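```bash
python3 -m crank '[[[0,0,0],[-0.3,0,0],1],[[0,0,0],[-0.8,0,0],1],[[0,0,0],[-1,0,0],1],[[0,0,0],[-1,0,0],1],[[0,0,0],[-1,0,0],1],[[0,0,0],[-1,0,0],1],[[0,0,0],[-1,0,0.05],1],[[0,0,0],[-1,0,0.1],1],[[0,0,0],[-1,0,0.1],1],[[0,0,0],[-1,0,0.1],1]]' 80
```

```text
time_s: 7.37
tcp_pos: [0.4898, -0.1137, 0.0072]
tcp_rot: [0.001, 0.739, 0.673, 0.003]
wrist_force: [-0.5, -0.6, 4.4]
grip_width: 0.0276
```

Contact with the tray floor: the vertical force went from −1.9 to +4.4 N. Releasing.

```bash
python3 -m crank '[[[0,0,0],[0,0,0],1],[[0,0,0],[0,0,0],-0.1],[[0,0,0],[0,0,0],-0.5],[[0,0,0],[0,0,0],-1],[[0,0,0],[0,0,0],-1],[[0,0,0],[0,0,0],-1],[[0,0,0],[0,0,0],-1],[[0,0,0],[0,0,-2],-1],[[0,0,0],[0,0,-5],-1],[[0,0,0],[0,0,-8],-1]]' 20
python3 -m crank '[[[0,0,0],[1,0,-4],-1],[[0,0,0],[3,0,-7],-1],[[0,0,0],[5,0,-10],-1],[[0,0,0],[5,0,-12],-1],[[0,0,0],[5,0,-12],-1],[[0,0,0],[5,0,-12],-1],[[0,0,0],[5,0,-12],-1],[[0,0,0],[5,0,-12],-1],[[0,0,0],[5,0,-12],-1],[[0,0,0],[5,0,-12],-1]]' 20
python3 - <<'E'
from h import *
d=snap('wrist','w7')
E
```

```text
time_s: 8.2
tcp_pos: [0.4883, -0.1137, 0.0874]
tcp_rot: [-0.0, 0.739, 0.674, 0.003]
wrist_force: [1.0, 0.4, -0.2]
grip_width: 0.0855
time_s: 9.03
tcp_pos: [0.4919, -0.0647, 0.2067]
tcp_rot: [-0.001, 0.739, 0.673, 0.002]
wrist_force: [-0.3, -0.7, -0.6]
grip_width: 0.0856
```

View pics/w7.png

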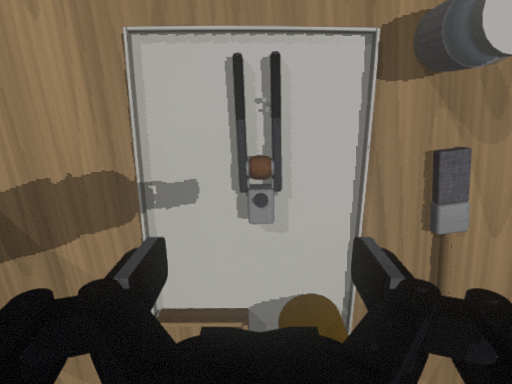

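Run:
```python
from h import *
c=pickle.load(open('w7.pkl','rb'))
a=c['color'][40:235,210:310]; cv2.imwrite('pics/w7a.png',cv2.cvtColor(cv2.resize(a,None,fx=3,fy=3,interpolation=2),4))
P=cloud(c)
for n,b,z0,z1 in [('L',(55,115,225,260),.018,.03),('R',(55,115,262,290),.018,.03),('head',(185,225,240,282),.028,.04)]:
    q=P[b[0]:b[1],b[2]:b[3]].reshape(-1,3); q=q[(q[:,2]>z0)&(q[:,2]<z1)]
    print(n,len(q),q.mean(0).round(4),q.min(0).round(4),q.max(0).round(4), np.polyfit(q[:,1],q[:,0],1).round(4))
```

```text
L 584 [0.4784 0.0227 0.0251] [ 0.472  -0.0088  0.0191] [0.4848 0.0522 0.028 ] [0.0561 0.4772]
R 630 [0.5162 0.0174 0.0246] [ 0.5016 -0.0124  0.018 ] [0.5233 0.0488 0.0278] [0.0857 0.5147]
head 923 [ 0.4893 -0.1108  0.0353] [ 0.4698 -0.1335  0.028 ] [ 0.5091 -0.0904  0.0399] [0.034  0.4931]
```

View pics/w7a.png

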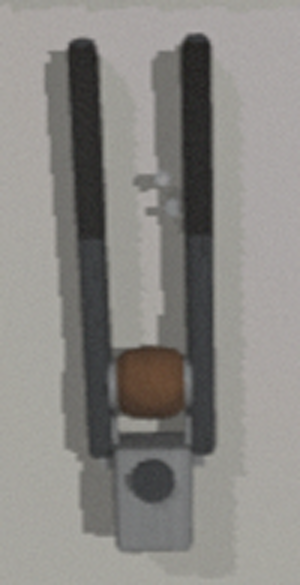

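It lies flat. Handle centres at the grip are x≈0.478 and 0.516 at y=0.02, about 48 mm over the outer faces. Going down over the handles.

```bash
python3 -m crank '[[[0,0,-0.02],[2,-0.1,1],-1],[[0,0,-0.02],[5,-0.2,3],-1],[[0,0,-0.02],[7.5,-0.24,5],-1],[[0,0,-0.02],[8.5,-0.24,8],-1],[[0,0,-0.02],[8.5,-0.24,11],-1],[[0,0,-0.02],[8.5,-0.24,14],-1],[[0,0,-0.02],[8.5,-0.24,15.5],-1],[[0,0,-0.02],[8.5,-0.24,16],-1],[[0,0,-0.02],[8.5,-0.24,16],-1],[[0,0,-0.02],[8.5,-0.24,16],-1]]' 20
python3 - <<'E'
from h import *
d=snap('wrist','w8')
E
```

```text
time_s: 9.92
tcp_pos: [0.4982, 0.0209, 0.0475]
tcp_rot: [-0.001, 0.732, 0.681, 0.002]
wrist_force: [0.0, 0.1, 0.5]
grip_width: 0.0853
```

View pics/w8.png

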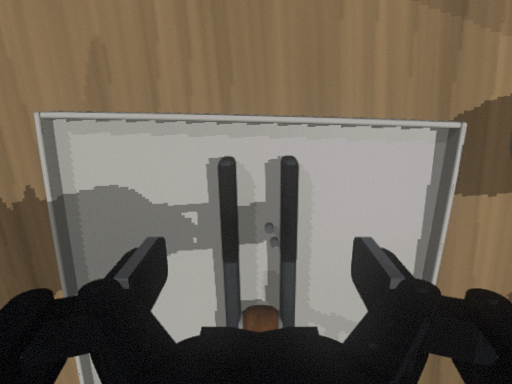

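```bash
python3 -m crank '[[[0,0,0],[0,0,1.5],-1],[[0,0,0],[0,0,3],-1],[[0,0,0],[0,0,4],-1],[[0,0,0],[0,0,4.2],-1],[[0,0,0],[0,0,4.2],-0.6],[[0,0,0],[0,0,4.2],-0.3],[[0,0,0],[0,0,4.2],-0.3],[[0,0,0],[0,0,4.2],-0.3],[[0,0,0],[0,0,4.2],-0.3],[[0,0,0],[0,0,4.2],-0.3]]' 20
python3 - <<'E'
from h import *
d=snap('wrist','w9'); snap('scene','s9'); e=snap('side','d9')
a=e['color'][120:230,230:400]; cv2.imwrite('pics/d9a.png',cv2.cvtColor(cv2.resize(a,None,fx=4.5,fy=4.5,interpolation=2),4))
E
```

```text
time_s: 10.8
tcp_pos: [0.499, 0.0211, 0.0064]
tcp_rot: [-0.0, 0.733, 0.681, 0.003]
wrist_force: [0.3, -0.6, 0.2]
grip_width: 0.0555
```

View pics/w9.png

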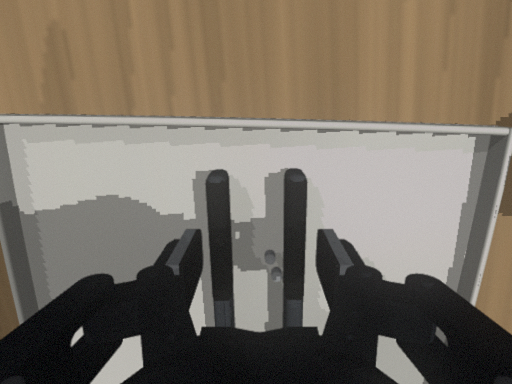

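View pics/d9a.png

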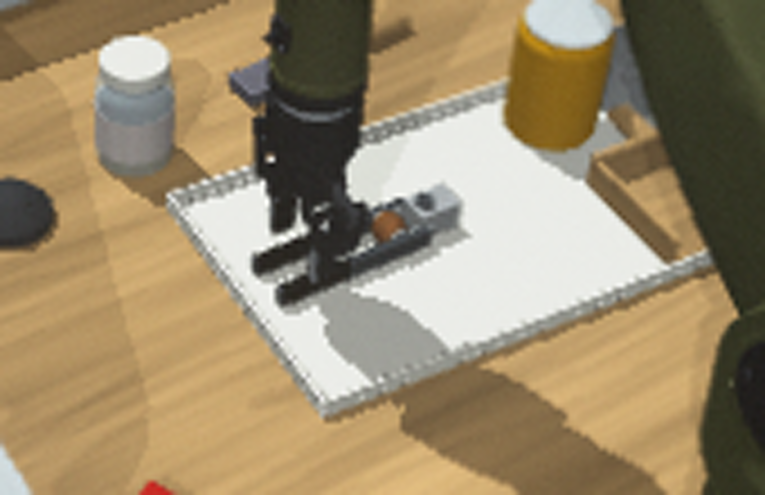

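```bash
python3 -m crank '[[[0,0,0],[0,0,0],-0.25],[[0,0,0],[0,0,0],-0.2],[[0,0,0],[0,0,0],-0.15],[[0,0,0],[0,0,0],-0.12],[[0,0,0],[0,0,0],-0.1],[[0,0,0],[0,0,0],-0.1],[[0,0,0],[0,0,0],-0.1],[[0,0,0],[0,0,0],-0.1],[[0,0,0],[0,0,0],-0.1],[[0,0,0],[0,0,0],-0.1]]' 20
python3 - <<'E'
from h import *
d=snap('wrist','w10')
a=d['color'][150:350,150:370]; cv2.imwrite('pics/w10a.png',cv2.cvtColor(cv2.resize(a,None,fx=3,fy=3,interpolation=2),4))
E
```

```text
time_s: 11.78
tcp_pos: [0.4988, 0.0211, 0.0061]
tcp_rot: [-0.0, 0.733, 0.681, 0.003]
wrist_force: [0.1, 1.2, -0.1]
grip_width: 0.0468
```

View pics/w10a.png

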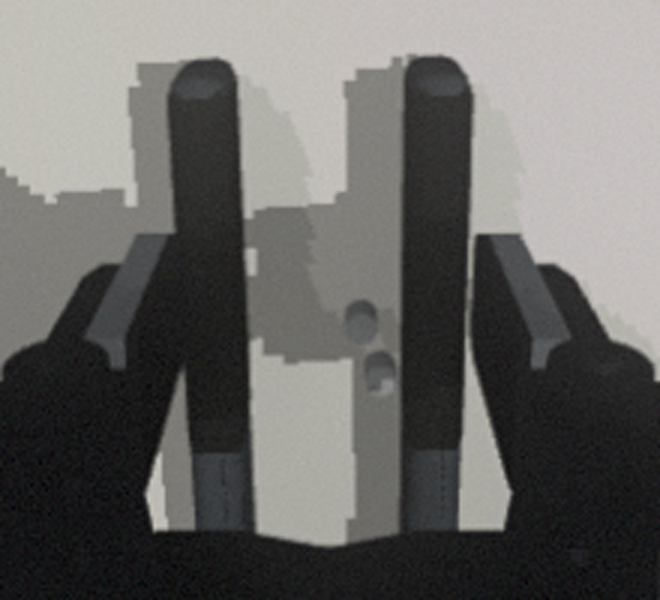

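```bash
python3 -m crank '[[[0,0,0],[0,0,0],-0.09],[[0,0,0],[0,0,0],-0.08],[[0,0,0],[0,0,0],-0.07],[[0,0,0],[0,0,0],-0.06],[[0,0,0],[0,0,0],-0.05],[[0,0,0],[0,0,0],-0.04],[[0,0,0],[0,0,0],-0.03],[[0,0,0],[0,0,0],-0.03],[[0,0,0],[0,0,0],-0.03],[[0,0,0],[0,0,0],-0.03]]' 20
python3 - <<'E'
from h import *
print(monitor.read_state()['grip_width'])
d=snap('wrist','w11')
a=d['color'][150:350,150:370]; cv2.imwrite('pics/w11a.png',cv2.cvtColor(cv2.resize(a,None,fx=3,fy=3,interpolation=2),4))
E
```

```text
time_s: 12.67
tcp_pos: [0.4988, 0.021, 0.0062]
tcp_rot: [-0.0, 0.733, 0.681, 0.003]
wrist_force: [-0.0, -0.2, -0.1]
grip_width: 0.0442
0.04415039591991896
```

View pics/w11a.png

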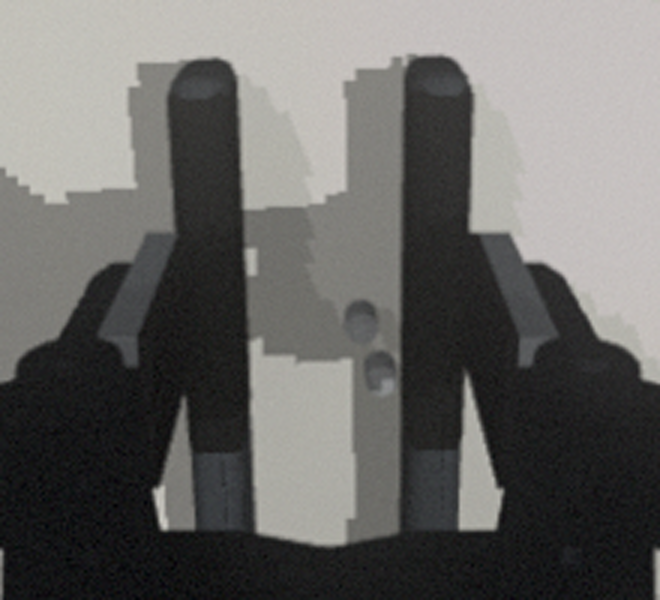

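Right pad has just met its handle and the handles have not moved, so contact is at a reading of about 44.2 mm.

```bash
python3 -m crank '[[[0,0,0],[0,0,0],-0.02],[[0,0,0],[0,0,0],-0.01],[[0,0,0],[0,0,0],0],[[0,0,0],[0,0,0],0.01],[[0,0,0],[0,0,0],0.02],[[0,0,0],[0,0,0],0.02],[[0,0,0],[0,0,0],0.02],[[0,0,0],[0,0,0],0.02],[[0,0,0],[0,0,0],0.02],[[0,0,0],[0,0,0],0.02]]' 20
cat > look.py <<'E'
import sys
from h import *
t=sys.argv[1]
print(monitor.read_state()['grip_width'])
d=snap('wrist',t)
a=d['color'][150:350,150:370]; cv2.imwrite(f'pics/{t}a.png',cv2.cvtColor(cv2.resize(a,None,fx=3,fy=3,interpolation=2),4))
P=cloud(d)
# handle tips: at several rows list dark bar column centers beyond the pads
for v in (183,200,215):
    g=d['color'][v].astype(int).sum(1); dark=(g<200)
    cols=[u for u in range(200,320) if dark[u]]
    seg=np.split(cols,np.where(np.diff(cols)>2)[0]+1)
    print(v,[(int(s[0]),int(s[-1])) for s in seg if len(s)>3])
E
python3 look.py w12
```

```text
time_s: 13.55
tcp_pos: [0.4988, 0.0211, 0.0061]
tcp_rot: [-0.0, 0.733, 0.681, 0.003]
wrist_force: [-0.2, -0.5, -0.1]
grip_width: 0.0418
0.041780376095346725
183 [(206, 228), (285, 306)]
200 [(207, 228), (285, 306)]
215 [(208, 229), (284, 305)]
```

View pics/w12a.png

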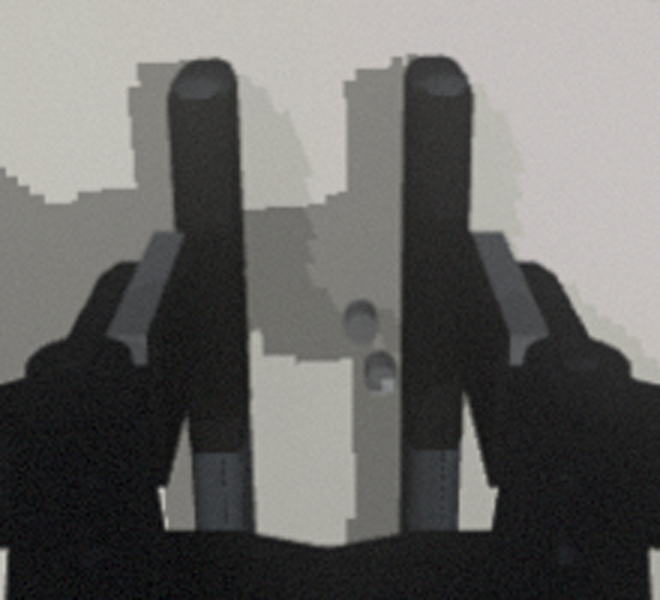

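Run:
```python
from h import *
for t in ['w11','w12']:
    c=pickle.load(open(t+'.pkl','rb')); P=cloud(c)
    for v in (230,250,265):
        print(t,v,[(u,*(1000*P[v,u]).round(0).astype(int)) for u in range(186,326,5)])
```

```text
w11 230 [(186, np.int64(457), np.int64(20), np.int64(6)), (191, np.int64(460), np.int64(21), np.int64(7)), (196, np.int64(463), np.int64(20), np.int64(6)), (201, np.int64(473), np.int64(33), np.int64(38)), (206, np.int64(475), np.int64(32), np.int64(37)), (211, np.int64(477), np.int64(32), np.int64(37)), (216, np.int64(478), np.int64(28), np.int64(27)), (221, np.int64(480), np.int64(28), np.int64(27)), (226, np.int64(482), np.int64(26), np.int64(24)), (231, np.int64(483), np.int64(18), np.int64(5)), (236, np.int64(485), np.int64(18), np.int64(5)), (241, np.int64(488), np.int64(18), np.int64(5)), (246, np.int64(491), np.int64(17), np.int64(5)), (251, np.int64(494), np.int64(18), np.int64(5)), (256, np.int64(497), np.int64(17), np.int64(5)), (261, np.int64(500), np.int64(17), np.int64(5)), (266, np.int64(503), np.int64(17), np.int64(5)), (271, np.int64(505), np.int64(16), np.int64(5)), (276, np.int64(508), np.int64(16), np.int64(4)), (281, np.int64(511), np.int64(16), np.int64(5)), (286, np.int64(513), np.int64(24), np.int64(24)), (291, np.int64(515), np.int64(24), np.int64(25)), (296,
[... 6717 characters left out ...]
(261, np.int64(498), np.int64(-5), np.int64(6)), (266, np.int64(501), np.int64(-6), np.int64(5)), (271, np.int64(504), np.int64(-5), np.int64(7)), (276, np.int64(507), np.int64(-6), np.int64(5)), (281, np.int64(510), np.int64(-7), np.int64(4)), (286, np.int64(512), np.int64(5), np.int64(25)), (291, np.int64(514), np.int64(5), np.int64(26)), (296, np.int64(517), np.int64(5), np.int64(26)), (301, np.int64(519), np.int64(9), np.int64(34)), (306, np.int64(519), np.int64(17), np.int64(48)), (311, np.int64(520), np.int64(23), np.int64(59)), (316, np.int64(520), np.int64(28), np.int64(67)), (321, np.int64(522), np.int64(28), np.int64(67))]<stdin>:5: RuntimeWarning: invalid value encountered in cast
```

Run:
```python
from h import *
tc={'w1':(.4869,.189,.2098),'w3':(.4782,.2746,.015),'w9':(.499,.0211,.0064),'w12':(.4988,.0211,.0061)}
for t,cols in [('w1',[150,160,360,370]),('w3',[220,226,294,300]),('w9',[196,200,320,326]),('w12',[206,211,311,315])]:
    c=pickle.load(open(t+'.pkl','rb')); P=cloud(c); T=np.array(tc[t])
    for u in cols: print(t,u,[(v,*(1000*(P[v,u]-T)).round(0).tolist()) for v in (226,229,232,236,240,245,260,280)])
    # project a point at tcp + (0,11,0) etc
    print(proj(c,[T+[0,0,0],T+[0,.011,0.005],T+[0,.011,.03]]).round(0).tolist())
```

```text
w1 150 [(226, -142.0, -88.0, -209.0), (229, -142.0, -93.0, -209.0), (232, -142.0, -96.0, -208.0), (236, -143.0, -102.0, -208.0), (240, -46.0, 10.0, 43.0), (245, -45.0, 10.0, 48.0), (260, -43.0, 7.0, 54.0), (280, -43.0, -0.0, 57.0)]
w1 160 [(226, -128.0, -88.0, -208.0), (229, -129.0, -92.0, -208.0), (232, -129.0, -96.0, -209.0), (236, -130.0, -102.0, -209.0), (240, -43.0, 9.0, 41.0), (245, -43.0, 8.0, 43.0), (260, -43.0, 1.0, 43.0), (280, -43.0, -7.0, 47.0)]
w1 360 [(226, 130.0, -88.0, -209.0), (229, 131.0, -92.0, -210.0), (232, 131.0, -96.0, -208.0), (236, 132.0, -102.0, -209.0), (240, 44.0, 10.0, 42.0), (245, 43.0, 8.0, 43.0), (260, 43.0, 3.0, 47.0), (280, 43.0, -5.0, 49.0)]
w1 370 [(226, 143.0, -88.0, -208.0), (229, 143.0, -92.0, -208.0), (232, 144.0, -96.0, -209.0), (236, 145.0, -102.0, -210.0), (240, 47.0, 10.0, 43.0), (245, 46.0, 10.0, 48.0), (260, 43.0, 8.0, 57.0), (280, 42.0, 2.0, 61.0)]
[[259.0, 224.0], [259.0, 209.0], [259.0, 227.0]]
w3 220 [(226, -18.0, 11.0, 27.0), (229, -17.0, 11.0, 30.0), (232, -17.0, 11.0, 34.0), (236, -16.0, 11.0, 38.0), (240, -16.0, 11.0, 41.0), (245,
[... 1798 characters left out ...]
 54.0), (280, -21.0, 1.0, 57.0)]
w12 211 [(226, -23.0, 9.0, 20.0), (229, -22.0, 11.0, 30.0), (232, -21.0, 11.0, 34.0), (236, -20.0, 11.0, 38.0), (240, -20.0, 11.0, 41.0), (245, -20.0, 9.0, 42.0), (260, -21.0, 3.0, 44.0), (280, -22.0, -7.0, 45.0)]
w12 311 [(226, 30.0, -4.0, -2.0), (229, 25.0, 8.0, 31.0), (232, 24.0, 8.0, 34.0), (236, 24.0, 8.0, 38.0), (240, 23.0, 8.0, 42.0), (245, 22.0, 8.0, 46.0), (260, 21.0, 4.0, 52.0), (280, 20.0, -3.0, 55.0)]
w12 315 [(226, 32.0, -4.0, -2.0), (229, 27.0, 8.0, 30.0), (232, 26.0, 8.0, 33.0), (236, 25.0, 8.0, 38.0), (240, 24.0, 8.0, 43.0), (245, 24.0, 8.0, 48.0), (260, 22.0, 8.0, 60.0), (280, 21.0, 0.0, 61.0)]
[[259.0, 224.0], [257.0, 209.0], [257.0, 226.0]]
```

Run:
```python
from h import *
c=pickle.load(open('w3.pkl','rb')); P=cloud(c); T=np.array((.4782,.2746,.015))
for u in (212,216,220,224,228,232,258,290,296): print(u,[(v,*(1000*(P[v,u]-T)).round(0).tolist()) for v in range(204,232,3)])
a=c['color'][180:310,190:330]; cv2.imwrite('pics/w3a.png',cv2.cvtColor(cv2.resize(a,None,fx=4.5,fy=4.5,interpolation=0),4))
```

```text
212 [(204, -22.0, 20.0, 19.0), (207, -22.0, 18.0, 18.0), (210, -28.0, 5.0, -14.0), (213, -29.0, 3.0, -15.0), (216, -29.0, 1.0, -14.0), (219, -29.0, -1.0, -14.0), (222, -29.0, -3.0, -14.0), (225, -29.0, -4.0, -13.0), (228, -29.0, -7.0, -15.0), (231, -29.0, -8.0, -14.0)]
216 [(204, -20.0, 20.0, 20.0), (207, -20.0, 18.0, 19.0), (210, -26.0, 5.0, -15.0), (213, -26.0, 3.0, -15.0), (216, -26.0, 1.0, -14.0), (219, -26.0, -1.0, -14.0), (222, -27.0, -3.0, -15.0), (225, -27.0, -5.0, -14.0), (228, -27.0, -6.0, -14.0), (231, -19.0, 11.0, 33.0)]
220 [(204, -18.0, 20.0, 20.0), (207, -18.0, 18.0, 18.0), (210, -18.0, 16.0, 18.0), (213, -19.0, 14.0, 17.0), (216, -19.0, 13.0, 18.0), (219, -24.0, -1.0, -14.0), (222, -24.0, -3.0, -15.0), (225, -24.0, -5.0, -14.0), (228, -17.0, 11.0, 30.0), (231, -17.0, 11.0, 33.0)]
224 [(204, -16.0, 19.0, 19.0), (207, -16.0, 18.0, 19.0), (210, -16.0, 16.0, 18.0), (213, -17.0, 14.0, 18.0), (216, -17.0, 13.0, 18.0), (219, -21.0, -1.0, -15.0), (222, -22.0, -3.0, -14.0), (225, -22.0, -5.0, -14.0), (228, -16.0, 11.0, 29.0), (231, -15.0, 11.0, 32.0)]
228 [(204, -13.0, 21.0, 2
[... 562 characters left out ...]
 1.0, 18.0, 28.0), (213, 1.0, 18.0, 31.0), (216, 1.0, 17.0, 32.0), (219, 1.0, 16.0, 32.0), (222, 0.0, 14.0, 32.0), (225, 0.0, 12.0, 32.0), (228, 0.0, 11.0, 32.0), (231, 0.0, 10.0, 32.0)]
290 [(204, 16.0, 17.0, 18.0), (207, 16.0, 15.0, 18.0), (210, 16.0, 14.0, 17.0), (213, 16.0, 12.0, 17.0), (216, 19.0, -2.0, -15.0), (219, 19.0, -4.0, -14.0), (222, 19.0, -6.0, -15.0), (225, 19.0, -8.0, -15.0), (228, 15.0, 9.0, 29.0), (231, 15.0, 9.0, 34.0)]
296 [(204, 19.0, 17.0, 19.0), (207, 19.0, 15.0, 18.0), (210, 19.0, 14.0, 18.0), (213, 19.0, 12.0, 17.0), (216, 23.0, -2.0, -14.0), (219, 23.0, -4.0, -14.0), (222, 22.0, -5.0, -13.0), (225, 22.0, -8.0, -14.0), (228, 18.0, 9.0, 29.0), (231, 18.0, 9.0, 32.0)]
```

View pics/w3a.png

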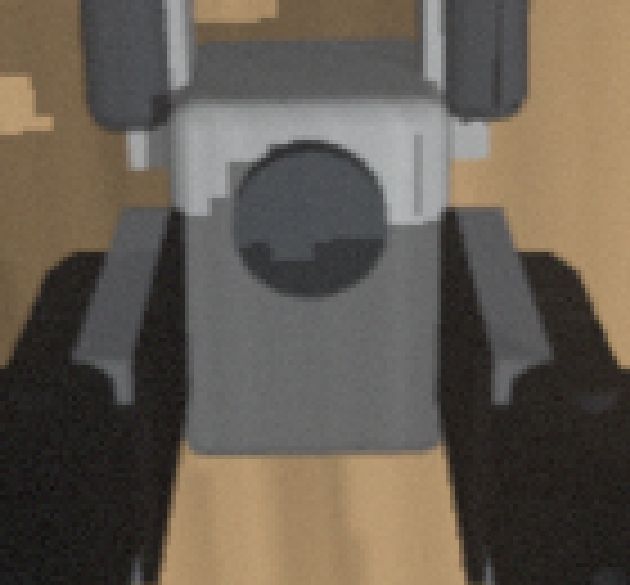

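Run:
```python
from h import *
for t,T in [('d9',(.499,.0211,.0064)),('d5',(.4888,-.1156,.051))]:
    c=pickle.load(open(t+'.pkl','rb')); P=cloud(c); T=np.array(T)
    u,v=proj(c,T)[0]; print(t,u,v)
    Q=P-T; m=(abs(Q[...,1])<.014)&(abs(Q[...,0])>.012)&(abs(Q[...,0])<.06)&(Q[...,2]>-.01)&(Q[...,2]<.09)&(P[...,2]>.008)
    q=Q[m]; print(len(q))
    for z0 in np.arange(-.005,.08,.005):
        s=q[(q[:,2]>=z0)&(q[:,2]<z0+.005)]
        if len(s): print(round(z0*1000),len(s),(1000*s.min(0)).round(),(1000*s.max(0)).round())
    u,v=int(u),int(v)
    a=c['color'][v-45:v+25,u-50:u+50]; cv2.imwrite(f'pics/{t}z.png',cv2.cvtColor(cv2.resize(a,None,fx=7,fy=7,interpolation=0),4))
```

```text
d9 295.87221919717325 180.63863180559377
193
0 11 [-49.  -4.   2.] [51. 12.  4.]
5 15 [-27. -13.   5.] [18. 10. 10.]
10 10 [-26. -10.  10.] [26. 14. 15.]
15 12 [-28. -14.  15.] [24. 13. 19.]
20 5 [-30.  -6.  20.] [30. 10. 24.]
25 7 [-35.  -8.  27.] [32. 12. 30.]
30 10 [-40. -13.  31.] [31. 13. 35.]
35 11 [-41. -11.  36.] [34. 12. 39.]
40 12 [-42. -13.  41.] [31. 12. 44.]
45 10 [-42. -14.  45.] [34. 14. 50.]
50 10 [-44. -12.  50.] [35. 10. 55.]
55 9 [-36. -12.  55.] [35. 12. 58.]
60 8 [-29. -11.  60.] [33. 12. 65.]
65 8 [-34.  -8.  66.] [40. 14. 70.]
70 10 [-58.   1.  70.] [54. 13. 74.]
75 18 [-59.  -6.  75.] [54. 14. 80.]
d5 327.26703217310137 160.66634068337186
131
0 4 [-15.  -6.   1.] [-13.   7.   4.]
5 6 [-18.  -8.   5.] [-12.  13.   9.]
10 4 [-14.  -6.  10.] [-13.  14.  13.]
15 3 [-17.  -7.  16.] [-15.   7.  19.]
20 3 [-14.   8.  23.] [22. 12. 25.]
25 6 [-20. -12.  25.] [15. 12. 29.]
30 12 [-26.  -3.  30.] [32. 14. 34.]
35 6 [-27.  -5.  36.] [31. 11. 39.]
40 9 [-27.  -3.  40.] [17. 14. 45.]
45 11 [-31.  -3.  45.] [20. 14. 50.]
50 9 [-29.  -7.  51.] [21. 13. 55.]
55 5 [14. -1. 57.] [19. 11. 60.]
60 1 [13.  4. 61.] [13.  4. 61.]
65 12 [-17.  -7.  65.] [40. 14. 70.]
70 12 [-44.  -5.  70.] [37. 13. 75.]
75 8 [-42.  -3.  75.] [49. 13. 79.]
```

View pics/d9z.png

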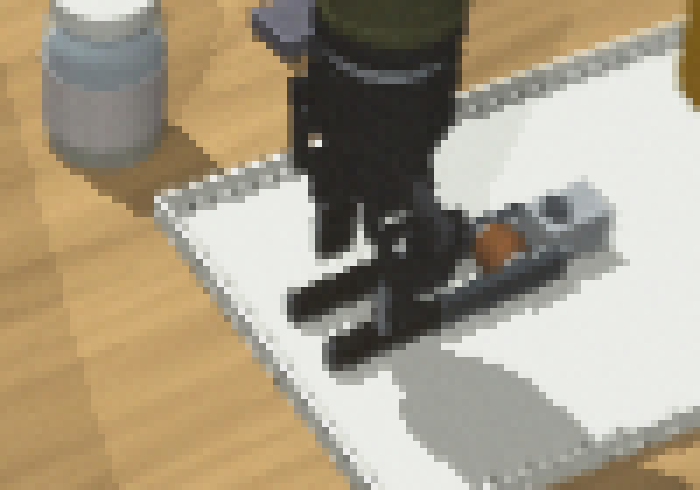

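View pics/d5z.png

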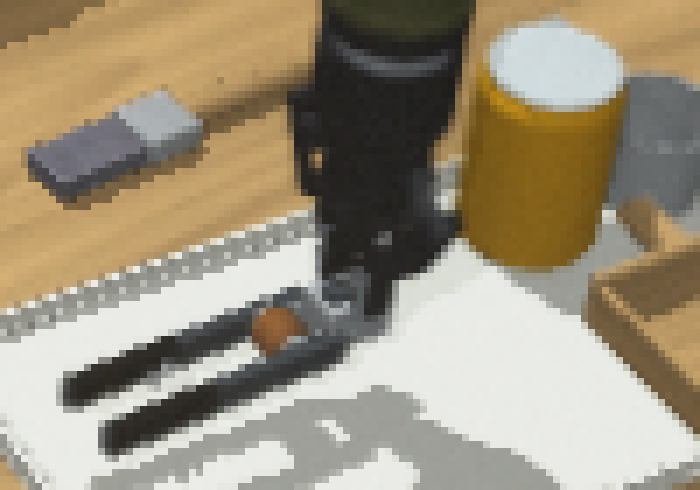

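The pads have closed above the bars. In both the wrist and side views, the real fingertips sit about 28 mm behind the reported TCP, with the tip edge at v≈227 measuring z≈0.036. That also explains why the handles did not move. I'll reopen, then go lower in stages while watching the force.

```bash
python3 -m crank '[[[0,0,0],[0,0,0],-0.3],[[0,0,0],[0,0,0],-0.4],[[0,0,0],[0,0,0],-0.4],[[0,0,0],[0,0,0],-0.4],[[0,0,0],[0,0,0.2],-0.4],[[0,0,0],[0,0,0.4],-0.4],[[0,0,0],[0,0,0.6],-0.4],[[0,0,0],[0,0,0.8],-0.4],[[0,0,0],[0,0,1.0],-0.4],[[0,0,0],[0,0,1.0],-0.4]]' 20
python3 look.py w13
python3 - <<'E'
from h import *
c=pickle.load(open('w13.pkl','rb')); P=cloud(c)
for u in (192,196,322,326): print(u,[(v,*(1000*P[v,u]).round(0).tolist()) for v in range(222,250,4)])
E
```

```text
time_s: 14.43
tcp_pos: [0.4986, 0.0211, -0.0043]
tcp_rot: [-0.0, 0.732, 0.681, 0.002]
wrist_force: [-0.4, -1.2, 0.1]
grip_width: 0.0599
0.05992716248097039
183 [(220, 226), (287, 292)]
200 [(203, 227), (287, 309)]
215 [(204, 228), (287, 309)]
192 [(222, 463.0, 29.0, 5.0), (226, 463.0, 27.0, 5.0), (230, 468.0, 33.0, 27.0), (234, 469.0, 33.0, 32.0), (238, 470.0, 32.0, 33.0), (242, 469.0, 30.0, 34.0), (246, 469.0, 28.0, 33.0)]
196 [(222, 465.0, 29.0, 5.0), (226, 465.0, 26.0, 5.0), (230, 465.0, 24.0, 5.0), (234, 469.0, 30.0, 24.0), (238, 469.0, 28.0, 24.0), (242, 469.0, 26.0, 26.0), (246, 469.0, 25.0, 27.0)]
322 [(222, 533.0, 24.0, 5.0), (226, 533.0, 21.0, 4.0), (230, 533.0, 19.0, 4.0), (234, 528.0, 26.0, 26.0), (238, 529.0, 24.0, 25.0), (242, 528.0, 22.0, 26.0), (246, 528.0, 20.0, 26.0)]
326 [(222, 535.0, 23.0, 4.0), (226, 535.0, 21.0, 5.0), (230, 530.0, 29.0, 27.0), (234, 529.0, 29.0, 32.0), (238, 529.0, 27.0, 33.0), (242, 529.0, 26.0, 34.0), (246, 528.0, 24.0, 35.0)]
```

View pics/w13a.png

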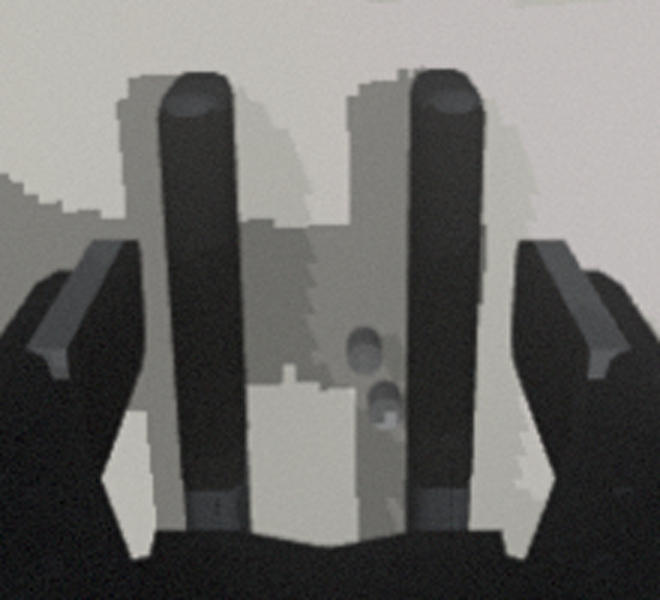

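No contact with the TCP reading below the tray floor, so the offset is confirmed and the tips are now at z≈24 mm. I'll go 13.5 mm lower, to tips at about 10–11 mm.

```bash
python3 -m crank '[[[0,0,0],[0,0,0.2],-0.4],[[0,0,0],[0,0,0.4],-0.4],[[0,0,0],[0,0,0.6],-0.4],[[0,0,0],[0,0,0.8],-0.4],[[0,0,0],[0,0,1.0],-0.4],[[0,0,0],[0,0,1.2],-0.4],[[0,0,0],[0,0,1.35],-0.4],[[0,0,0],[0,0,1.35],-0.3],[[0,0,0],[0,0,1.35],-0.25],[[0,0,0],[0,0,1.35],-0.25]]' 20
python3 look.py w14
```

```text
time_s: 15.32
tcp_pos: [0.4987, 0.0212, -0.0176]
tcp_rot: [-0.0, 0.733, 0.681, 0.003]
wrist_force: [-0.0, 0.4, -0.3]
grip_width: 0.0533
0.053309776209485606
183 [(205, 221), (291, 308)]
200 [(200, 224), (289, 315)]
215 [(200, 224), (289, 314)]
```

View pics/w14a.png

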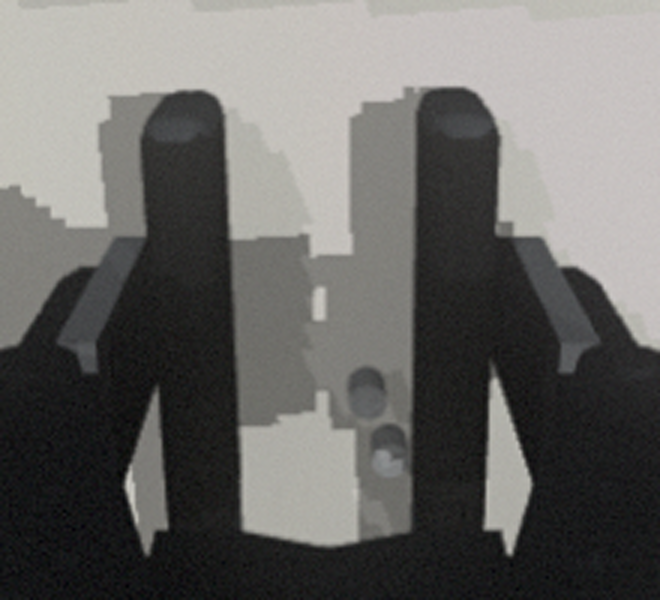

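```bash
python3 -m crank '[[[0,0,0],[0,0,0],-0.24],[[0,0,0],[0,0,0],-0.23],[[0,0,0],[0,0,0],-0.22],[[0,0,0],[0,0,0],-0.21],[[0,0,0],[0,0,0],-0.2],[[0,0,0],[0,0,0],-0.19],[[0,0,0],[0,0,0],-0.18],[[0,0,0],[0,0,0],-0.18],[[0,0,0],[0,0,0],-0.18],[[0,0,0],[0,0,0],-0.18]]' 20
python3 look.py w15
```

```text
time_s: 16.2
tcp_pos: [0.4986, 0.0212, -0.0176]
tcp_rot: [-0.0, 0.732, 0.681, 0.003]
wrist_force: [-1.1, 0.5, -0.3]
grip_width: 0.0503
0.050273673938748445
183 [(206, 222), (292, 309)]
200 [(200, 225), (290, 316)]
215 [(200, 226), (289, 315)]
```

View pics/w15a.png

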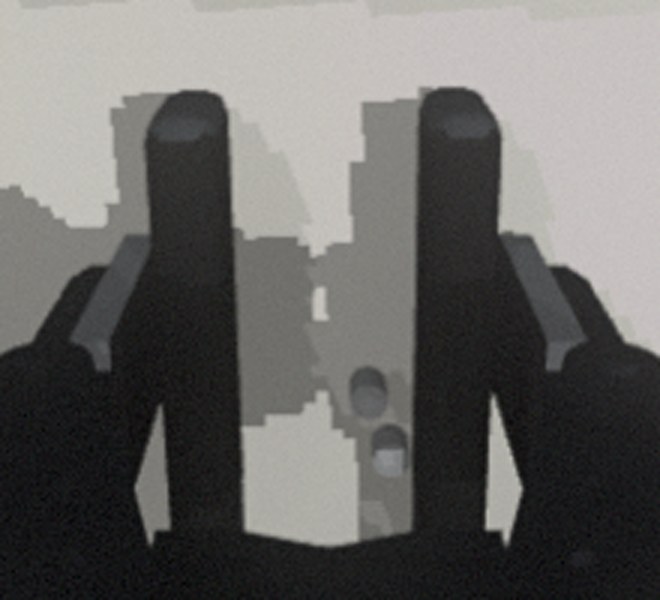

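Both pads are in contact at about 50.3 mm; the inner gap is still 65 px. From here on I'll take small steps.

```bash
cat >> look.py <<'E'
# subpixel inner edges averaged over rows
def edge(v,a,b,thr=190):
    g=d['color'][v].astype(float).sum(1)
    for u in range(a,b,1 if b>a else -1):
        n=u+(1 if b>a else -1)
        if (g[u]-thr)*(g[n]-thr)<=0 and g[u]!=g[n]: return u+(n-u)*(thr-g[u])/(g[n]-g[u])
    return np.nan
for lo,hi in ((195,205),(205,215),(215,225)):
  L=[edge(v,218,258) for v in range(lo,hi)]; Rr=[edge(v,298,262) for v in range(lo,hi)]
  print(lo,'inner L %.2f R %.2f gap %.2f'%(np.nanmedian(L),np.nanmedian(Rr),np.nanmedian(Rr)-np.nanmedian(L)))
E
python3 -m crank '[[[0,0,0],[0,0,0],-0.17],[[0,0,0],[0,0,0],-0.16],[[0,0,0],[0,0,0],-0.15],[[0,0,0],[0,0,0],-0.14],[[0,0,0],[0,0,0],-0.13],[[0,0,0],[0,0,0],-0.13],[[0,0,0],[0,0,0],-0.13],[[0,0,0],[0,0,0],-0.13],[[0,0,0],[0,0,0],-0.13],[[0,0,0],[0,0,0],-0.13]]' 20
python3 look.py w16
```

```text
time_s: 17.08
tcp_pos: [0.499, 0.0213, -0.0175]
tcp_rot: [-0.0, 0.732, 0.681, 0.003]
wrist_force: [1.0, 0.3, 0.6]
grip_width: 0.0484
0.048405567048583946
183 [(208, 225), (290, 308)]
200 [(202, 228), (288, 314)]
215 [(203, 228), (288, 314)]
195 inner L 228.03 R 288.37 gap 60.34
205 inner L 228.21 R 288.04 gap 59.83
215 inner L 228.48 R 287.77 gap 59.28
```

View pics/w16a.png

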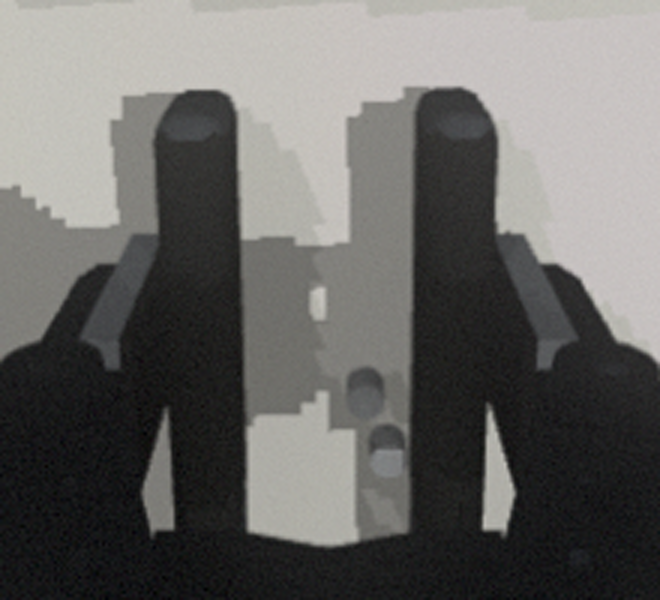

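```bash
python3 -m crank '[[[0,0,0],[0,0,0],-0.12],[[0,0,0],[0,0,0],-0.11],[[0,0,0],[0,0,0],-0.1],[[0,0,0],[0,0,0],-0.09],[[0,0,0],[0,0,0],-0.08],[[0,0,0],[0,0,0],-0.08],[[0,0,0],[0,0,0],-0.08],[[0,0,0],[0,0,0],-0.08],[[0,0,0],[0,0,0],-0.08],[[0,0,0],[0,0,0],-0.08]]' 20
python3 look.py w17
```

```text
time_s: 17.97
tcp_pos: [0.499, 0.0213, -0.0173]
tcp_rot: [-0.0, 0.733, 0.681, 0.003]
wrist_force: [-0.9, 0.3, 5.4]
grip_width: 0.0464
0.046406741347480955
183 [(211, 228), (288, 306)]
200 [(205, 230), (287, 312)]
215 [(205, 230), (286, 311)]
195 inner L 230.15 R 286.23 gap 56.08
205 inner L 230.20 R 286.05 gap 55.86
215 inner L 230.47 R 285.75 gap 55.29
```

```bash
python3 -m crank '[[[0,0,0],[0,0,0],-0.075],[[0,0,0],[0,0,0],-0.07],[[0,0,0],[0,0,0],-0.065],[[0,0,0],[0,0,0],-0.06],[[0,0,0],[0,0,0],-0.055],[[0,0,0],[0,0,0],-0.055],[[0,0,0],[0,0,0],-0.055],[[0,0,0],[0,0,0],-0.055],[[0,0,0],[0,0,0],-0.055],[[0,0,0],[0,0,0],-0.055]]' 20
python3 look.py w18
```

```text
time_s: 18.85
tcp_pos: [0.4989, 0.0214, -0.0171]
tcp_rot: [-0.0, 0.733, 0.681, 0.003]
wrist_force: [-0.8, -0.6, 5.8]
grip_width: 0.0452
0.04517032610592643
183 [(212, 229), (287, 304)]
200 [(206, 231), (285, 310)]
215 [(206, 231), (285, 310)]
195 inner L 231.15 R 284.85 gap 53.71
205 inner L 231.41 R 284.83 gap 53.42
215 inner L 231.70 R 284.76 gap 53.06
```

View pics/w18a.png

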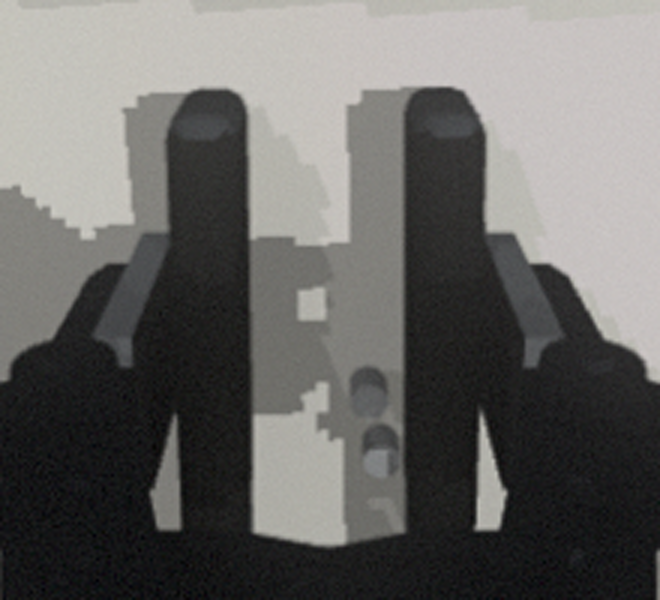

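```bash
python3 -m crank '[[[0,0,0],[0,0,0],-0.05],[[0,0,0],[0,0,0],-0.045],[[0,0,0],[0,0,0],-0.04],[[0,0,0],[0,0,0],-0.035],[[0,0,0],[0,0,0],-0.03],[[0,0,0],[0,0,0],-0.03],[[0,0,0],[0,0,0],-0.03],[[0,0,0],[0,0,0],-0.03],[[0,0,0],[0,0,0],-0.03],[[0,0,0],[0,0,0],-0.03]]' 20
python3 look.py w19
```

```text
time_s: 19.73
tcp_pos: [0.4988, 0.0214, -0.017]
tcp_rot: [-0.0, 0.733, 0.681, 0.003]
wrist_force: [-0.1, 0.4, 6.6]
grip_width: 0.0444
0.04441574679467629
183 [(213, 230), (286, 303)]
200 [(207, 233), (284, 309)]
215 [(208, 233), (284, 308)]
195 inner L 232.76 R 283.68 gap 50.93
205 inner L 232.91 R 283.70 gap 50.79
215 inner L 232.96 R 283.62 gap 50.66
```

```bash
python3 -m crank '[[[0,0,0],[0,0,0],-0.026],[[0,0,0],[0,0,0],-0.022],[[0,0,0],[0,0,0],-0.018],[[0,0,0],[0,0,0],-0.012],[[0,0,0],[0,0,0],-0.006],[[0,0,0],[0,0,0],-0.006],[[0,0,0],[0,0,0],-0.006],[[0,0,0],[0,0,0],-0.006],[[0,0,0],[0,0,0],-0.006],[[0,0,0],[0,0,0],-0.006]]' 20
python3 look.py w20
```

```text
time_s: 20.62
tcp_pos: [0.4987, 0.0215, -0.0169]
tcp_rot: [-0.0, 0.733, 0.681, 0.003]
wrist_force: [-0.4, 0.8, 6.7]
grip_width: 0.0433
0.043259044581318774
183 [(216, 232), (283, 301)]
200 [(210, 234), (282, 306)]
215 [(210, 234), (282, 306)]
195 inner L 234.38 R 281.53 gap 47.15
205 inner L 234.41 R 281.54 gap 47.13
215 inner L 234.73 R 281.63 gap 46.90
```

Run:
```python
from h import *
c=snap('side','d20'); a=c['color'][145:215,245:345]; cv2.imwrite('pics/d20z.png',cv2.cvtColor(cv2.resize(a,None,fx=7,fy=7,interpolation=2),4))
```

```text
(no output)
```

View pics/w20a.png

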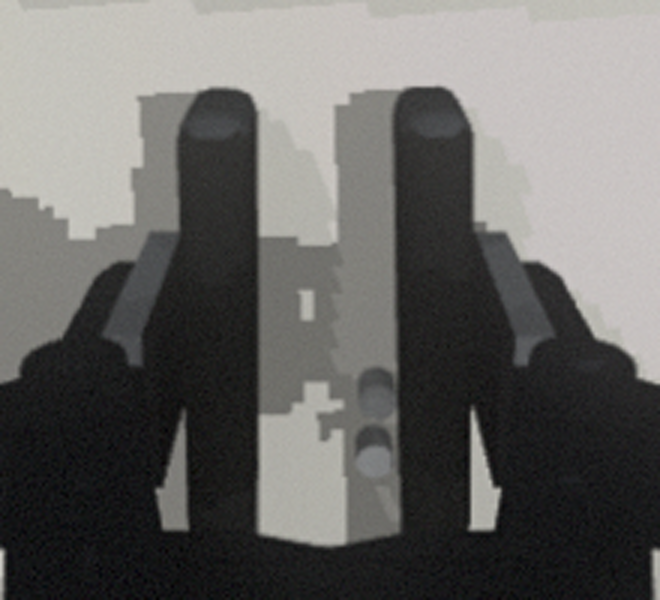

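View pics/d20z.png

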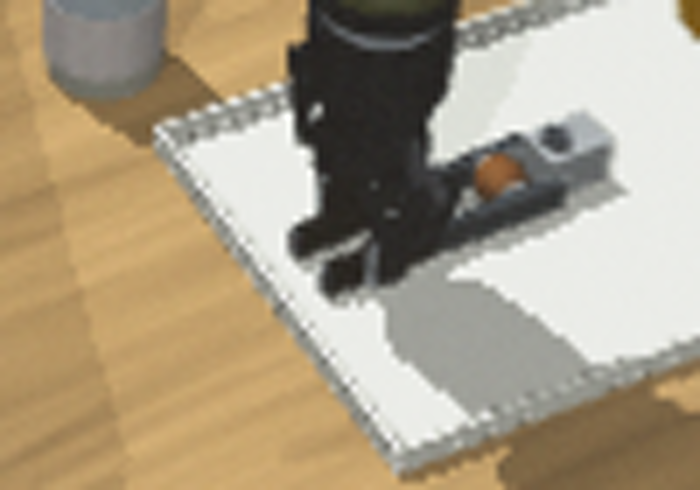

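```bash
python3 -m crank '[[[0,0,0],[0,0,0],-0.002],[[0,0,0],[0,0,0],0.002],[[0,0,0],[0,0,0],0.006],[[0,0,0],[0,0,0],0.01],[[0,0,0],[0,0,0],0.014],[[0,0,0],[0,0,0],0.018],[[0,0,0],[0,0,0],0.018],[[0,0,0],[0,0,0],0.018],[[0,0,0],[0,0,0],0.018],[[0,0,0],[0,0,0],0.018]]' 20
python3 look.py w21
```

```text
time_s: 21.55
tcp_pos: [0.4987, 0.0215, -0.0169]
tcp_rot: [-0.0, 0.733, 0.681, 0.003]
wrist_force: [-0.8, -0.5, -0.2]
grip_width: 0.0417
0.04170082796797577
183 [(217, 234), (265, 283)]
200 [(212, 236), (265, 288)]
215 [(212, 236), (266, 288)]
195 inner L 236.42 R 287.87 gap 51.44
205 inner L 236.44 R 288.34 gap 51.90
215 inner L 236.29 R 289.11 gap 52.82
```

The right handle jumped in by about 18 px (~7 mm) on its own, and the force fell from 6.7 to about 0 N, so the shell has given. I'll view it, then open and withdraw.

```bash
python3 -m crank '[[[0,0,0],[0,0,0],-0.05],[[0,0,0],[0,0,0],-0.2],[[0,0,0],[0,0,0],-0.4],[[0,0,0],[0,0,0],-0.6],[[0,0,0],[0,0,0],-0.6],[[0,0,0],[0,0,0],-0.6],[[0,0,0],[0,0,0],-0.6],[[0,0,0],[0,0,0],-0.6],[[0,0,0],[0,0,-0.5],-0.6],[[0,0,0],[0,0,-1.5],-0.6]]' 20
python3 -m crank '[[[0,0,0],[0,0,-2],-0.8],[[0,0,0],[0,0,-5],-1],[[0,0,0],[-2,0,-8],-1],[[0,0,0],[-5,0,-12],-1],[[0,0,0],[-7,0,-16],-1],[[0,0,0],[-8.5,0,-20],-1],[[0,0,0],[-8.5,0,-21],-1],[[0,0,0],[-8.5,0,-21],-1],[[0,0,0],[-8.5,0,-21],-1],[[0,0,0],[-8.5,0,-21],-1]]' 20
python3 - <<'E'
from h import *
for n,t in [('wrist','wf'),('side','df'),('scene','sf')]: snap(n,t)
E
```

```text
time_s: 22.43
tcp_pos: [0.4979, 0.0214, -0.0021]
tcp_rot: [-0.001, 0.732, 0.681, 0.002]
wrist_force: [0.1, -0.2, -0.3]
grip_width: 0.0685
time_s: 23.27
tcp_pos: [0.4905, -0.064, 0.2074]
tcp_rot: [-0.001, 0.732, 0.681, 0.002]
wrist_force: [-0.9, 0.2, -0.9]
grip_width: 0.0851
```

View pics/w21a.png

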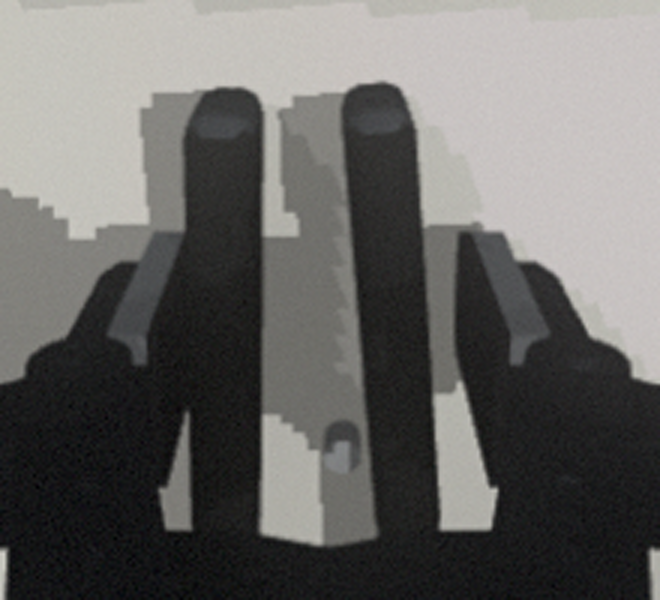

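View pics/wf.png

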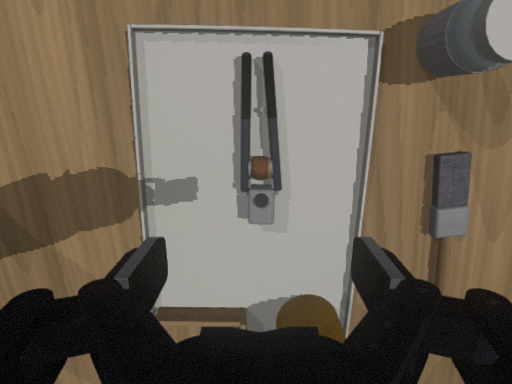

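View pics/sf.png

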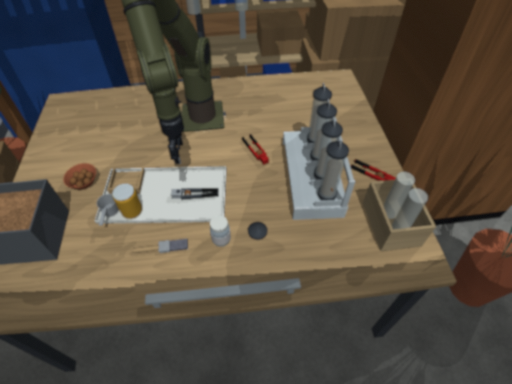

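Run:
```python
from h import *
c=pickle.load(open('wf.pkl','rb')); P=cloud(c)
for n,b in [('L',(60,115,236,256)),('R',(60,115,259,283))]:
    q=P[b[0]:b[1],b[2]:b[3]].reshape(-1,3); q=q[(q[:,2]>.018)&(q[:,2]<.03)]
    print(n,q.mean(0).round(4),np.polyfit(q[:,1],q[:,0],1).round(3))
print(manip.job_done())
```

```text
L [0.4828 0.0205 0.0251] [0.102 0.481]
R [0.5072 0.0172 0.0249] [0.009 0.507]
the job is handed in; nothing more can be done
None
```

The job is handed in at about 23 s. I gripped the loaded nutcracker by its hinge block and drew it out from under the rack. I then laid it flat in the free half of the tray and let go. After that I took it across the handles and closed in small steps until the shell gave, then opened and withdrew.

**Last checks that agreed:**
- **Crack:** on the final step one handle jumped in by about 7 mm on its own, clear of the pad, and the wrist force fell from about 6.7 N to zero. I opened at once.
- **Kernel:** the pads had closed about 8.6 mm after contact, play included, against the 13 mm past the play that mashes it. That handle turned in by about 0.077 rad against its pose before the squeeze, short of mashing if most of that is nut travel. I had no direct shell reading.
- **Final scene:** the nutcracker lies flat in the tray with the arm clear. The bystanders look to be in the same places in the picture; I did not measure them.

**What disagreed:**
- **Fingertip position:** the real fingertips sat about 28 mm behind the reported TCP. My first closing on the handles therefore passed above the bars without touching them. I reopened, went lower and repeated it.
- **Hinge block grip:** because of that offset, the block was held only near its top edge, though it stayed level and did not slip.

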